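# Trim the food warmer's thermostat with the plastic tuning tool

## Robot

A 6-joint arm with a two-finger parallel gripper is mounted at the origin on the work surface. World frame = base frame: x ahead of the robot, y to its left, z up, the work surface at z = 0. Lengths are in m, angles in rad, forces in N, time in s.
With the tool pointing down it reaches from about 0.35 to 0.875 m from the base axis. Payload 4.2 kg.
Tool frame: the origin (TCP) lies between the finger pads; the fingertips stand 14 mm ahead of it and the grasp point (between the pads) lies 5 mm behind it; z points along the fingers, y is the line along which they close (so a half turn about z gives the same grasp; the last joint's range is limited). The gripper opens to 85 mm and grips with 20 to 120 N. Pads are 22 mm wide; open, the fingers measure 114 mm over their backs; the gripper's body (76 mm by 85 mm) begins 54 mm behind the grasp point. The pads swing forward as they close: fully open they stand 13 mm farther back than shut.
Start: joints at [1.399, 0.385, 0.008, 0, -1.194, -0.259], TCP at [0.261, 0.568, 0.245] pointing down, gripper open.
Joint ranges: [-3.14, 3.14], [-1.21, 2.06], [-1.07, 1.41], [-3.16, 2.05], [-2.99, -0.16], [-3.1, 3.1]. Speed limits (rad/s): [2.79, 2.79, 3.14, 3.14, 3.14, 3.14].

## Interface

Orientations are given as a unit quaternion [w, x, y, z].
In Python, from cell import bot gives the robot as it stands.
- The arm moves only by the tool drive_tool, never from a script. Its argument "plan" is a list that holds one entry, the list of rows, each a list of 7 numbers: the closure in counts, from 0 (fully open) to 255 (shut), then the shift along the tool's x, y, z in cm, then the turn, a rotation vector about the tool's x, y, z in rad. In form: [[[jaw, tx, ty, tz, ax, ay, az], ...]]. A call has 1 to 12 rows; each row is the pose to reach, as a shift and turn from the pose commanded when the call began, along the tool's axes at that moment; what a row does not reach only later rows make up. A row lasts 1/8 s, in which the tool goes at most 62.5 mm and 10.7 degrees, less where a joint would pass 70% of its speed; a pose out of reach is approached as far as the arm can. A call with a gripper value outside its range is refused whole. The fingers move at their own pace and stop on an object; the grip force is fixed at half the most. Time passes only in rows, so rows that repeat a pose let the fingers close. It gives the time, the measured TCP pose, the force, the opening and the grip force at its end, in the units of the state.
- bot.get_obs(): the state, without advancing time (a new reading comes with each control period).
- bot.grab_frame(name): name is "scene" or "top"; returns the picture (480x640x3 uint8, red, green, blue); there is no depth.
- bot.camera_model(name): a dict with "camera_matrix" (3x3 intrinsics, pixels), "origin" and "rotation" of the camera in the world. Camera axes: x right, y down, z forward; pixel columns grow to the right and rows downward; lengths in m; the calibration is good to about 2 mm. A picture is of the moment at which its call begins. camera_model takes no time and is no camera call.
- bot.hand_in(): hands the job in; it is judged then, once.
The state is a dict: "time_s": time; "qpos": joint angles; "joint_velocities": joint speeds; "tau": joint torques, N m; "position": TCP position; "eef_rot": TCP orientation; "force": force on the tool from outside, world axes, zero at the start; "torque": the same for the moment, N m; "gripper_width": opening from 0.0 (shut) to 1.0 (fully open); "grasp_force": force on a finger pad.
Only numpy, scipy, OpenCV 4.12 (cv2) and the standard library are available. Lean on these libraries where they do the work, as an engineer would, in place of code of your own. Each camera call takes 0.05 s, during which the arm holds its last target. There are 200 camera calls.

## Task

Take the plastic tuning tool from its wooden stand, feel its blade fully down into the slot of the food warmer's trimmer screw, and with it turn the screw until the needle points to the long mark on the dial. Press only lightly and keep the fingers off the warmer. Then put the tool back in its stand, upright and resting on its flange, and leave the bowl, the colander and the stacked tin where they are.

Things in the scene. Friction and masses are not known exactly. Their poses are not given: they have to be found in the camera images.
- tool: grey plastic tuning tool, about 35 g, standing upright in the stand. Origin at the centre of its blade's tip, z up along the tool. Flat blade 16 (x) by 2.5 (y) mm, 13 mm long; above it a round shaft 10 mm across up to z = 62 mm; a round flange 30 mm across from z = 62 to 66 mm; then the handle.
- handle (a point): middle of the tool's handle, 94 mm above the blade's tip on the tool's axis: a flat paddle 24 (x) by 14 (y) mm, from 66 to 116 mm above the tip, to be gripped across its 14 mm. The blade runs the same way as the paddle's broad side (x); a half turn makes no difference.
- stand: fixed wooden block 80 x 80 x 70 mm with an upright through-hole, 23 mm across, in its middle. Origin at the centre of its underside, z up. The tool's flange rests on the block's top, so that its blade tip is then 8 mm above the stand's origin.
- warmer: food warmer, fixed: white box 150 x 150 x 40 mm with an aluminium dial on top, and a 190 x 190 x 6 mm rubber mat beside it (centre 175 mm to +y). Origin on its underside beneath the screw's axis; z up. The dial's long mark (black rib, 4 mm wide; the eight others are short) points from the axis towards +x, 52 to 72 mm out.
- trimmer (a point): centre of the trimmer screw's top face when unpressed, 58 mm above the warmer's underside. The screw is an upright brass cylinder 24 mm across, amid the dial. It is sprung: it sinks under pressure, 1.5 N per mm, at most 4 mm, and is hard beyond that. This frame is fixed to the warmer and does not show how the slot lies.
- slotfloor (a point): centre of the slot's floor, 6 mm below the unpressed top face; the blade is fully in when its tip is on it. One straight slot runs right across the screw, 4.2 mm wide, bevelled to 6.8 mm at the top. It may lie in any direction, whatever the needle's, different each time: feel for it with the blade. This frame is fixed to the warmer and does not show it.
- needle (a joint): angle (rad) of the black needle, a 4 mm wide bar reaching 50 mm from the screw's axis just above the dial. 0: on the long mark (the warmer's +x); grows clockwise seen from above. Starts at -1.15 to -0.6; stops at -1.5 and 1.5. Turns 1 to 1 with the screw, takes about 0.05 N m, stays where left. A clutch between screw and needle slips at 0.5 N m.
- bowl: glazed green bowl, 150 mm across, 60 mm high, origin at the centre of its underside; to be left alone
- colander: white plastic colander, 170 mm across, 75 mm high, origin at the centre of its underside; to be left alone
- tin: tin of three stacked aluminium tiers, 125 mm across, 145 mm high, standing on the warmer's mat, origin at the centre of its underside; to be left alone

How it is judged:
By the outcome, as a careful person would: the job done as asked, in the order asked, and still so for the second after the job is handed in, with the robot touching nothing.
It also fails if it takes over 72 s, if anything falls off the work surface, if the arm or the gripper's body presses on something with over 40 N, if the wrist force passes 120 N, or if a joint passes its speed limit or range.

## Working session

There is one attempt and no reset: what is moved stays moved. The work goes in short steps, Python scripts to look and compute and a tool call to move; the robot and the scene stay as the last step left them, time stands still between calls to the robot, and variables do not carry over. Pictures are saved under pics/ and viewed, at most 10 in all, crops included, and the job is handed in when it is done.

Besides the shell and the picture viewer there is one more tool, called after "Call:" as name(argument=value, ...) on one line, values as JSON. drive_tool: Moves the arm, as the interface text tells. Its arguments: {"type":"object","properties":{"plan":{"type":"array","items":{"type":"array","items":{"type":"array","items":{"type":"number"}}}}},"required":["plan"]}

```bash
mkdir -p pics; python3 - <<'E'
from cell import bot
import cv2
for n in("top","scene"):
    cv2.imwrite(f"pics/{n}0.png",bot.grab_frame(n)[:,:,::-1]); m=bot.camera_model(n); print(n,m)
print(bot.get_obs())
E
```

```text
top {'camera_matrix': array([[610.37523805,   0.        , 310.39137783],
       [  0.        , 610.37523805, 237.1640393 ],
       [  0.        ,   0.        ,   1.        ]]), 'origin': array([0.45080533, 0.03544698, 1.24840846]), 'rotation': array([ 0.04820043, -0.70045634,  0.71052433, -0.04682736])}
scene {'camera_matrix': array([[479.08358424,   0.        , 325.07844472],
       [  0.        , 479.08358424, 237.81924292],
       [  0.        ,   0.        ,   1.        ]]), 'origin': array([ 0.97538944, -0.15290514,  0.77319013]), 'rotation': array([-0.22810759,  0.83652818,  0.48049076, -0.13159092])}
{'time_s': 0.1, 'qpos': array([ 1.39858033e+00,  3.85483885e-01,  6.75730777e-03, -4.06275347e-04,
       -1.19398115e+00, -2.58605136e-01]), 'joint_velocities': array([-1.18023329e-03, -7.90112851e-04,  3.84681352e-03,  2.97756566e-03,
       -1.98431394e-03, -1.76063580e-05]), 'tau': array([-3.46643865e-04, -3.93320417e+01,  1.88927758e+01,  4.19802144e+00,
       -2.62880843e-03,  3.53908902e-06]), 'position': array([0.26079277, 0.56745314, 0.24433062]), 'eef_rot': array([ 9.62961462e-04,  9.76872236e-01, -2.13821619e-01, -1.47369950e-04]), 'force': array([0.38394171, 0.25481033, 0.0407905 ]), 'torque': array([-0.00856786, -0.05072547, -0.01229084]), 'grasp_force': 0.0, 'gripper_width': 1.0001649210478418}
```

View pics/top0.png

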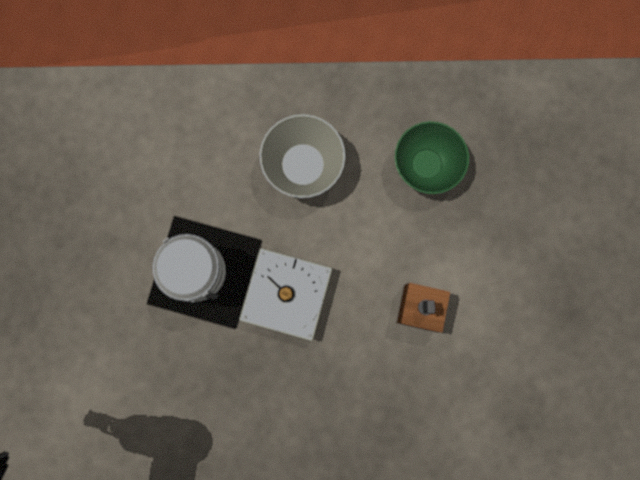

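View pics/scene0.png

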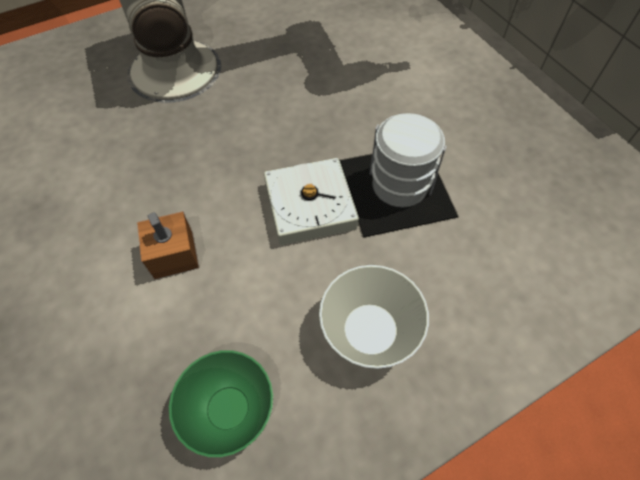

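The top view shows the warmer's screw near (286,293), the needle pointing to about (270,279), the long mark near (295,264), and the stand near (427,308). I'll enlarge both areas from both cameras.

```bash
python3 - <<'E'
import cv2,numpy as np
t=cv2.imread("pics/top0.png");s=cv2.imread("pics/scene0.png")
def c(i,x,y,k,w,h):
    o=cv2.resize(i[y:y+h,x:x+w],None,fx=k,fy=k,interpolation=cv2.INTER_CUBIC)
    for a in range(0,w,10):
        cv2.putText(o,str(x+a),(a*k,8),0,.3,(0,0,255));cv2.line(o,(a*k,10),(a*k,14),(0,0,255))
    for a in range(10,h,10): cv2.putText(o,str(y+a)+"-",(0,a*k+3),0,.3,(0,0,255))
    return o
o=np.vstack([np.hstack([c(t,235,242,4,100,75),c(t,390,272,5,80,60)]),np.hstack([c(s,262,160,4,100,75),c(s,130,205,5,80,60)])])
cv2.imwrite("pics/m.png",o)
E
```

```text
(no output)
```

View pics/m.png

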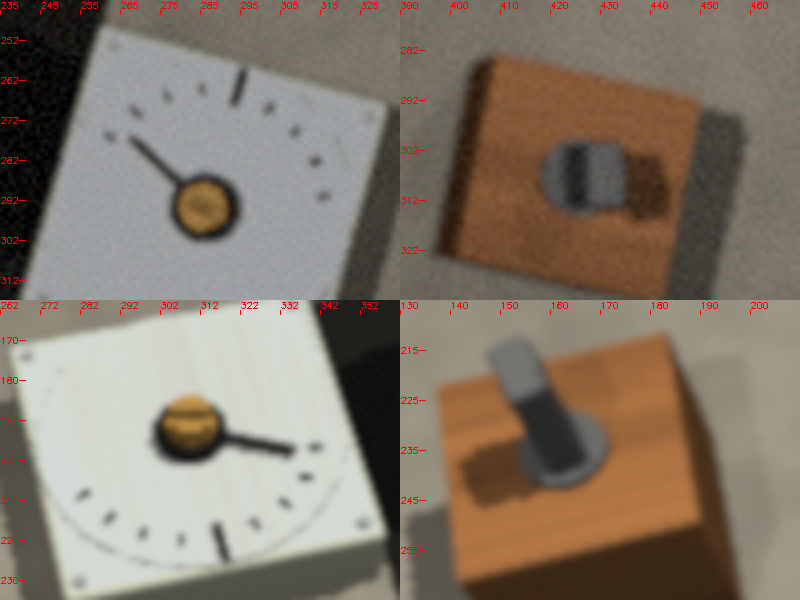

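```bash
cat > h.py <<'E'
import numpy as np
from scipy.spatial.transform import Rotation as R
from cell import bot
def quat(q): return R.from_quat(np.roll(q,-1))
def ray(n,u,v,z):
    m=bot.camera_model(n); d=quat(m["rotation"]).apply(np.linalg.solve(m["camera_matrix"],[u,v,1])); o=m["origin"]
    return (o+d*(z-o[2])/d[2])[:2]
E
python3 - <<'E'
from h import *
np.set_printoptions(precision=4,suppress=True)
T=lambda cx,cy:(235+cx/4,242+cy/4); S=lambda cx,cy:(262+cx/4,160+(cy-300)/4)
T2=lambda cx,cy:(390+(cx-400)/5,272+cy/5); S2=lambda cx,cy:(130+(cx-400)/5,205+(cy-300)/5)
def p(l,c,uv,z): r=ray(c,*uv,z); print(l,c,r); return r
a=p("screw","top",T(205,207),.058); a2=p("screw","scene",S(190,413),.058)
b=p("mark o","top",T(243,70),.041); p("mark i","top",T(237,104),.041)
b2=p("mark o","scene",S(226,560),.041); p("mark i","scene",S(216,524),.041)
n=p("needle","top",T(133,139),.046); n2=p("needle","scene",S(293,451),.046)
for x,y,z in((a,b,n),(a2,b2,n2)):
    f=lambda v:np.arctan2(v[1],v[0]); print("yaw",f(y-x),"needle",-(f(z-x)-f(y-x)))
k=[p("box","top",T(*c),.04) for c in((101,27),(386,104))]; print("box edge len",np.linalg.norm(k[0]-k[1]),"yaw of normal",np.arctan2(*(k[0]-k[1])[::-1])-np.pi/2)
s1=p("slotL","scene",S(167,409),.058);s2=p("slotR","scene",S(213,409),.058); d=s2-s1; print("slot dir",np.arctan2(d[1],d[0]))
q=[p("stand","top",T2(*c),.07) for c in((492,55),(702,100),(665,300),(460,254))]; print(np.mean(q,0),[np.linalg.norm(q[i]-q[i-1]) for i in range(4)])
q=[p("stand","scene",S2(*c),.07) for c in((437,386),(667,334),(703,522),(457,585))]; print(np.mean(q,0),[np.linalg.norm(q[i]-q[i-1]) for i in range(4)])
p("padtop","top",T2(606,175),.124); p("padtop","scene",S2(520,372),.124); p("flange","top",T2(580,177),.074); p("flange","scene",S2(563,446),.074)
e1=p("pad edge","top",T2(590,208),.124); e2=p("pad edge","top",T2(588,144),.124); d=e1-e2; print(np.arctan2(d[1],d[0]))
e1=p("pad edge","top",T2(628,150),.124); e2=p("pad edge","top",T2(622,208),.124); d=e1-e2; print(np.arctan2(d[1],d[0]))
e1=p("pad","scene",S2(487,348),.124); e2=p("pad","scene",S2(508,405),.124);e3=p("pad","scene",S2(553,388),.124);e4=p("pad","scene",S2(526,336),.124);print((e1+e2+e3+e4)/4); 
for d in(e2-e1,e3-e4,e3-e2,e4-e1): print(np.arctan2(d[1],d[0]),np.linalg.norm(d))
E
```

```text
screw top [0.5016 0.0851]
screw scene [0.5043 0.0877]
mark o top [0.5698 0.0664]
mark i top [0.553  0.0695]
mark o scene [0.5727 0.0673]
mark i scene [0.5536 0.073 ]
needle top [0.536  0.1208]
needle scene [0.5394 0.1223]
yaw -0.2681682663854422 needle -1.0717985720094014
yaw -0.28913657331056186 needle -1.0665709963014174
box top [0.5925 0.1369]
box top [ 0.552  -0.0044]
box edge len 0.1469526588959595 yaw of normal -0.27908845590248976
slotL scene [0.4969 0.0796]
slotR scene [0.5076 0.098 ]
slot dir 1.0423005736880995
stand top [ 0.5184 -0.151 ]
stand top [ 0.4999 -0.2312]
stand top [ 0.4241 -0.2137]
stand top [ 0.4426 -0.1361]
[ 0.4713 -0.183 ] [np.float64(0.07723477117762581), np.float64(0.08222245390170393), np.float64(0.07780229326820996), np.float64(0.07971749119709148)]
stand scene [ 0.425  -0.2105]
stand scene [ 0.4449 -0.1333]
stand scene [ 0.5223 -0.1511]
stand scene [ 0.5035 -0.2306]
[ 0.4739 -0.1814] [np.float64(0.08110072122651166), np.float64(0.07972284683542599), np.float64(0.07937215107888473), np.float64(0.08162942355864801)]
padtop top [ 0.4708 -0.1826]
padtop scene [ 0.4756 -0.1812]
flange top [ 0.4711 -0.1824]
flange scene [ 0.4731 -0.1811]
pad edge top [ 0.4589 -0.1763]
pad edge top [ 0.4822 -0.1765]
3.1331734710217383
pad edge top [ 0.4798 -0.1911]
pad edge top [ 0.4588 -0.188 ]
-0.14474109000492263
pad scene [ 0.4614 -0.1872]
pad scene [ 0.4856 -0.1888]
pad scene [ 0.4867 -0.1741]
pad scene [ 0.4633 -0.1747]
[ 0.4743 -0.1812]
-0.06675186415757309 0.02430642423406895
0.022338904914805918 0.02346842984226165
1.4937710060462392 0.014730106203726143
1.4186288536891158 0.012687528045130117
```

The two cameras agree to about 3 mm. The screw is at about (0.503, 0.0865) and the warmer's yaw is -0.278. The needle reads -1.07. The stand is at (0.4725, -0.182) with the paddle's yaw near -0.05. A dark line across the screw may be the slot, so I'll average several frames of it while planning the first move.

```bash
cat >> h.py <<'E'
def plan(x,y,z,psi):
    """row numbers (cm, rad) from the measured pose to world x,y,z, pointing down, tool x at yaw psi"""
    o=bot.get_obs(); r=quat(o["eef_rot"]); t=R.from_euler("z",psi)*R.from_euler("x",np.pi)
    return np.round(100*r.inv().apply(np.array([x,y,z])-o["position"]),2), np.round((r.inv()*t).as_rotvec(),4)
def yaw():
    d=quat(bot.get_obs()["eef_rot"]).apply([1,0,0]); return np.arctan2(d[1],d[0])
E
python3 - <<'E'
from h import *
import cv2
o=[]
for n,x,y in(("top",273,281),("scene",295,175)):
    a=np.mean([bot.grab_frame(n).astype(float) for _ in range(6)],0)[y:y+26,x:x+28,::-1]
    a=cv2.resize(np.clip(a*1.3,0,255).astype(np.uint8),None,fx=14,fy=14,interpolation=cv2.INTER_CUBIC); o.append(a)
cv2.imwrite("pics/slot.png",np.hstack(o)); print(plan(.4725,-.182,.20,-.05))
E
```

```text
(array([50.54, 59.3 ,  4.53]), array([-0.    ,  0.    , -0.3808]))
```

View pics/slot.png

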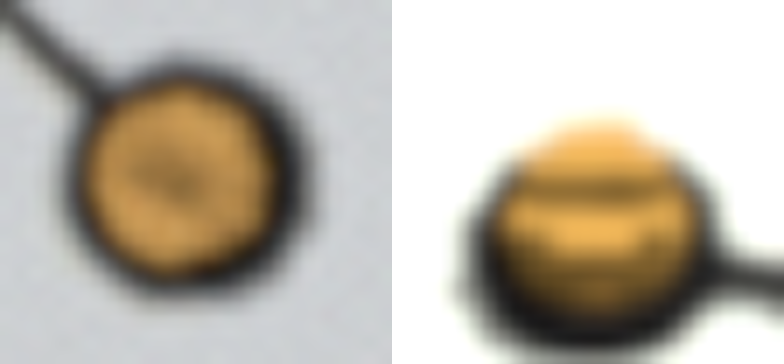

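The averaged scene crop shows a dark band straight across the screw's centre, at crop (600,187). It is nearly horizontal, which in world terms is a slot yaw of about 1.04. The top crop shows the screw centred at (286.0, 293.9). Next I'll move above the stand.

Call:
drive_tool(plan=[[[60, 50.54, 59.3, 4.5, 0, 0, -0.38], [60, 50.54, 59.3, 4.5, 0, 0, -0.38], [60, 50.54, 59.3, 4.5, 0, 0, -0.38], [60, 50.54, 59.3, 4.5, 0, 0, -0.38], [60, 50.54, 59.3, 4.5, 0, 0, -0.38], [60, 50.54, 59.3, 4.5, 0, 0, -0.38], [60, 50.54, 59.3, 4.5, 0, 0, -0.38], [60, 50.54, 59.3, 4.5, 0, 0, -0.38], [60, 50.54, 59.3, 4.5, 0, 0, -0.38], [60, 50.54, 59.3, 4.5, 0, 0, -0.38], [60, 50.54, 59.3, 4.5, 0, 0, -0.38], [60, 50.54, 59.3, 4.5, 0, 0, -0.38]]])

```text
time_s: 2.2
position: [0.4648, -0.1549, 0.2024]
eef_rot: [0.0, 1.0, -0.025, 0.001]
force: [1.4, -0.1, -0.1]
gripper_width: 0.762
grasp_force: 0.0
```

```bash
python3 - <<'E'
from h import *
o=bot.get_obs();print(o["time_s"],o["position"],yaw(),o["gripper_width"],plan(.4725,-.182,.105,-.05))
E
```

```text
2.2 [ 0.4648216  -0.15490862  0.20242311] -0.05075943535104827 0.7621250929609078 (array([0.89, 2.67, 9.74]), array([ 0.    , -0.0014, -0.0008]))
```

Call:
drive_tool(plan=[[[60, 0.9, 2.7, 0, 0, 0, 0], [60, 0.9, 2.7, 0, 0, 0, 0], [60, 0.9, 2.7, 5, 0, 0, 0], [60, 0.9, 2.7, 8, 0, 0, 0], [60, 0.9, 2.7, 8, 0, 0, 0], [60, 0.9, 2.7, 8, 0, 0, 0]]])

```text
time_s: 2.95
position: [0.473, -0.1797, 0.1235]
eef_rot: [0.0, 1.0, -0.025, 0.001]
force: [0.1, -0.3, -0.5]
gripper_width: 0.766
grasp_force: 0.0
```

```bash
python3 - <<'E'
from h import *
o=bot.get_obs();print(o["time_s"],o["position"],yaw(),o["gripper_width"],o["force"],plan(.4725,-.182,.097,-.05))
import cv2
a=bot.grab_frame("scene")[190:290,110:243,::-1];b=bot.grab_frame("top")[260:360,365:498,::-1]
cv2.imwrite("pics/g.png",cv2.resize(np.hstack([b,a]),None,fx=3,fy=3,interpolation=cv2.INTER_CUBIC))
E
```

```text
2.95 [ 0.47297722 -0.17968102  0.1235451 ] -0.04918441070843351 0.7661473332159567 [ 0.068419   -0.3023058  -0.48355903] (array([-0.04,  0.23,  2.65]), array([ 0.0005, -0.0025,  0.0008]))
```

View pics/g.png

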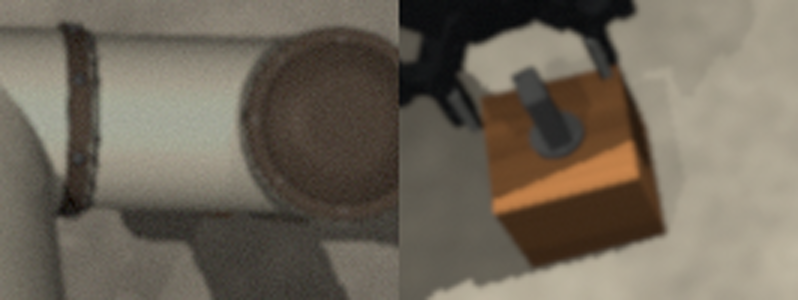

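The scene view shows the paddle midway between the two open fingertips, at about (133,232) and (181,215). I'll lower and close.

Call:
drive_tool(plan=[[[60, 0, 0.2, 1.5, 0, 0, 0], [60, 0, 0.2, 2.65, 0, 0, 0], [60, 0, 0.2, 2.65, 0, 0, 0], [255, 0, 0.2, 2.65, 0, 0, 0], [255, 0, 0.2, 2.65, 0, 0, 0], [255, 0, 0.2, 2.65, 0, 0, 0], [255, 0, 0.2, 2.65, 0, 0, 0], [255, 0, 0.2, 2.65, 0, 0, 0]]])

```text
time_s: 4.05
position: [0.4721, -0.1822, 0.0959]
eef_rot: [0.0, 1.0, -0.025, 0.0]
force: [-0.4, -0.2, 2.3]
gripper_width: 0.156
grasp_force: 58.6
```

```bash
python3 - <<'E'
from h import *
o=bot.get_obs();print(o["time_s"],o["position"],yaw(),o["gripper_width"],o["grasp_force"],o["force"],o["torque"])
E
```

```text
4.05 [ 0.47214098 -0.18217096  0.0959405 ] -0.050618738741649384 0.1559555382580028 58.610495924949646 [-0.38629367 -0.23376126  2.34110587] [ 0.11845383  0.01868922 -0.03265179]
```

Call:
drive_tool(plan=[[[255, 0, 0, -2, 0, 0, 0], [255, 0, 0, -5, 0, 0, 0], [255, 0, 0, -9, 0, 0, 0], [255, 0, 0, -11, 0, 0, 0], [255, 0, 0, -11, 0, 0, 0], [255, 0, 0, -11, 0, 0, 0]]])

```text
time_s: 4.8
position: [0.4709, -0.1819, 0.2043]
eef_rot: [-0.0, 1.0, -0.026, -0.001]
force: [0.2, -0.4, -0.4]
gripper_width: 0.156
grasp_force: 58.4
```

```bash
python3 - <<'E'
from h import *
o=bot.get_obs();print(o["time_s"],o["position"],yaw(),o["gripper_width"],o["grasp_force"],o["force"],o["torque"],plan(.503,.0865,.17,1.04))
E
```

```text
4.8 [ 0.47090435 -0.18193138  0.20426827] -0.05119140903283766 0.1557304438103882 58.3548778295517 [ 0.18579469 -0.35224579 -0.36296533] [-0.04801096 -0.01799431 -0.06087659] (array([  1.84, -26.97,   3.44]), array([-0.0019,  0.0018, -1.0912]))
```

Call:
drive_tool(plan=[[[255, 1.84, -26.97, 0, 0, 0, -1.09], [255, 1.84, -26.97, 0, 0, 0, -1.09], [255, 1.84, -26.97, 0, 0, 0, -1.09], [255, 1.84, -26.97, 0, 0, 0, -1.09], [255, 1.84, -26.97, 0, 0, 0, -1.09], [255, 1.84, -26.97, 3.4, 0, 0, -1.09], [255, 1.84, -26.97, 3.4, 0, 0, -1.09], [255, 1.84, -26.97, 3.4, 0, 0, -1.09], [255, 1.84, -26.97, 3.4, 0, 0, -1.09]]])

```text
time_s: 5.92
position: [0.5045, 0.0861, 0.1725]
eef_rot: [0.0, 0.868, 0.496, 0.001]
force: [0.1, -0.5, 0.0]
gripper_width: 0.156
grasp_force: 58.6
```

```bash
python3 - <<'E'
from h import *
import cv2
o=bot.get_obs();print(o["time_s"],o["position"],yaw(),o["gripper_width"],o["grasp_force"],o["force"],o["torque"],plan(.503,.0865,.17,1.04))
a=np.mean([bot.grab_frame("scene").astype(float) for _ in range(3)],0)[130:220,265:385,::-1]
cv2.imwrite("pics/b.png",cv2.resize(a.astype(np.uint8),None,fx=6,fy=6,interpolation=cv2.INTER_CUBIC))
E
```

```text
5.925 [0.50447218 0.08607948 0.17248488] 1.037523115913189 0.15555061163855533 58.61890912055969 [ 0.05046676 -0.493043    0.03780257] [0.04315845 0.01292413 0.04217852] (array([-0.04, -0.15,  0.25]), array([ 0.0011, -0.0012, -0.0025]))
```

View pics/b.png

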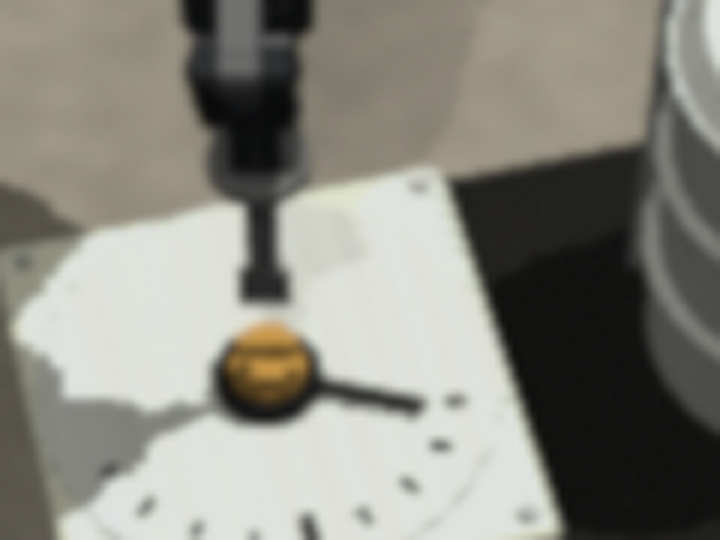

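The blade's tip is at crop (264,299), directly above the screw and parallel to the slot line at (266,350). I'll work out the offset using this camera alone.

```bash
python3 - <<'E'
from h import *
o=bot.get_obs();print(o["position"])
P=lambda x,y:(265+x/6,130+y/6)
t=ray("scene",*P(264,299),o["position"][2]-.0879); s=ray("scene",*P(267,352),.058)
print(t,s,"need shift world",s-t,"target tcp",o["position"][:2]+s-t)
for l,r in(((242,300),(288,299)),):
    d=ray("scene",*P(*r),.0846)-ray("scene",*P(*l),.0846);print("blade",np.arctan2(d[1],d[0]),np.linalg.norm(d))
for l,r in(((238,349),(298,349)),((238,347),(298,350)),((238,351),(298,349))):
    d=ray("scene",*P(*r),.058)-ray("scene",*P(*l),.058);print("slot",np.arctan2(d[1],d[0]),np.linalg.norm(d))
E
```

```text
[0.50424781 0.08613764 0.17236537]
[0.50494209 0.08713104] [0.50510836 0.08718949] need shift world [1.66269579e-04 5.84453792e-05] target tcp [0.50441408 0.08619608]
blade 1.069460774596321 0.013775633861697037
slot 1.0423033621982252 0.018462348147125517
slot 0.9806102559358431 0.01851906522053107
slot 1.0835202157852892 0.018461024033728457
```

Call:
drive_tool(plan=[[[255, 0, 0, 1.2, 0, 0, 0], [255, 0, 0, 2.2, 0, 0, 0], [255, 0, 0, 2.5, 0, 0, 0], [255, 0, 0, 2.5, 0, 0, 0], [255, 0, 0, 2.5, 0, 0, 0]]])

```text
time_s: 6.7
position: [0.5041, 0.0864, 0.1467]
eef_rot: [0.0, 0.868, 0.497, 0.0]
force: [-0.6, 0.0, 0.7]
gripper_width: 0.16
grasp_force: 58.6
```

```bash
python3 - <<'E'
from h import *
o=bot.get_obs();print(o["time_s"],o["position"],yaw(),o["force"],o["torque"])
E
```

```text
6.7 [0.50410817 0.08637079 0.14674409] 1.0393032255833088 [-0.62934594  0.03557982  0.68345436] [ 0.03681459  0.01573905 -0.02052903]
```

Now I'll feel downwards in small steps.

Call:
drive_tool(plan=[[[255, 0, 0, 0.1, 0, 0, 0], [255, 0, 0, 0.2, 0, 0, 0], [255, 0, 0, 0.2, 0, 0, 0], [255, 0, 0, 0.2, 0, 0, 0]]])

```text
time_s: 7.2
position: [0.5039, 0.0863, 0.1446]
eef_rot: [0.0, 0.868, 0.497, 0.0]
force: [0.4, 0.7, 0.4]
gripper_width: 0.157
grasp_force: 58.6
```

Call:
drive_tool(plan=[[[255, 0, 0, 0.1, 0, 0, 0], [255, 0, 0, 0.1, 0, 0, 0], [255, 0, 0, 0.1, 0, 0, 0]]])

```text
time_s: 7.58
position: [0.504, 0.0863, 0.1437]
eef_rot: [0.0, 0.868, 0.497, 0.0]
force: [0.8, 0.3, 1.1]
gripper_width: 0.153
grasp_force: 58.7
```

Call:
drive_tool(plan=[[[255, 0, 0, 0.1, 0, 0, 0], [255, 0, 0, 0.1, 0, 0, 0], [255, 0, 0, 0.1, 0, 0, 0]]])

```text
time_s: 7.95
position: [0.5037, 0.0862, 0.1424]
eef_rot: [-0.0, 0.868, 0.497, -0.0]
force: [-0.5, 0.1, -0.0]
gripper_width: 0.158
grasp_force: 58.6
```

Call:
drive_tool(plan=[[[255, 0, 0, 0.05, 0, 0, 0], [255, 0, 0, 0.05, 0, 0, 0], [255, 0, 0, 0.05, 0, 0, 0]]])

```text
time_s: 8.32
position: [0.5038, 0.0862, 0.142]
eef_rot: [-0.0, 0.868, 0.497, -0.0]
force: [-0.3, 0.2, 0.4]
gripper_width: 0.157
grasp_force: 58.6
```

There is no force with the tip about 4 mm below the top face, so the blade has entered the slot. I'll feel for the floor.

Call:
drive_tool(plan=[[[255, 0, 0, 0.1, 0, 0, 0], [255, 0, 0, 0.15, 0, 0, 0], [255, 0, 0, 0.15, 0, 0, 0]]])

```text
time_s: 8.7
position: [0.5038, 0.0863, 0.1405]
eef_rot: [-0.0, 0.868, 0.497, -0.0]
force: [-0.1, 1.0, -0.2]
gripper_width: 0.158
grasp_force: 58.6
```

Call:
drive_tool(plan=[[[255, 0, 0, 0.1, 0, 0, 0], [255, 0, 0, 0.1, 0, 0, 0], [255, 0, 0, 0.1, 0, 0, 0]]])

```text
time_s: 9.07
position: [0.5039, 0.0863, 0.1395]
eef_rot: [-0.0, 0.868, 0.497, -0.0]
force: [-0.3, 0.6, 0.8]
gripper_width: 0.158
grasp_force: 58.7
```

Call:
drive_tool(plan=[[[255, 0, 0, 0.05, 0, 0, 0], [255, 0, 0, 0.05, 0, 0, 0], [255, 0, 0, 0.05, 0, 0, 0]]])

```text
time_s: 9.45
position: [0.5039, 0.0863, 0.1391]
eef_rot: [-0.0, 0.868, 0.497, 0.0]
force: [0.2, 0.8, -0.1]
gripper_width: 0.157
grasp_force: 58.7
```

Call:
drive_tool(plan=[[[255, 0, 0, 0.1, 0, 0, 0], [255, 0, 0, 0.1, 0, 0, 0], [255, 0, 0, 0.1, 0, 0, 0]]])

```text
time_s: 9.82
position: [0.5039, 0.0863, 0.1382]
eef_rot: [0.0, 0.868, 0.497, 0.0]
force: [-1.5, 0.7, 2.0]
gripper_width: 0.158
grasp_force: 58.9
```

Call:
drive_tool(plan=[[[255, 0, 0, 0.05, 0, 0, 0], [255, 0, 0, 0.05, 0, 0, 0]]])

```text
time_s: 10.07
position: [0.504, 0.0863, 0.1377]
eef_rot: [0.0, 0.868, 0.497, 0.0]
force: [-0.9, 0.9, 2.5]
gripper_width: 0.156
grasp_force: 59.0
```

The floor is felt at 2.5 N. I'll turn clockwise (+az) in stages, easing off slightly.

Call:
drive_tool(plan=[[[255, 0, 0, -0.03, 0, 0, 0.1], [255, 0, 0, -0.03, 0, 0, 0.2], [255, 0, 0, -0.03, 0, 0, 0.3], [255, 0, 0, -0.03, 0, 0, 0.4], [255, 0, 0, -0.03, 0, 0, 0.5], [255, 0, 0, -0.03, 0, 0, 0.5]]])

```text
time_s: 10.82
position: [0.5038, 0.0864, 0.1379]
eef_rot: [-0.0, 0.964, 0.267, -0.0]
force: [-1.4, 1.0, 2.6]
gripper_width: 0.158
grasp_force: 59.0
```

```bash
python3 - <<'E'
from h import *
o=bot.get_obs();print(o["time_s"],o["position"],yaw(),o["force"],o["torque"],o["qpos"])
E
```

```text
10.825 [0.50379411 0.08636529 0.13785616] 0.5403499950123046 [-1.39203586  1.02571571  2.59099611] [ 0.44508894  0.66006438 -0.02930025] [ 4.87625004e-01  3.02943289e-01 -4.17243203e-01 -2.67655323e-04
 -8.50673386e-01  1.62369783e+00]
```

Call:
drive_tool(plan=[[[255, 0, 0, 0, 0, 0, 0.1], [255, 0, 0, 0, 0, 0, 0.2], [255, 0, 0, 0, 0, 0, 0.3], [255, 0, 0, 0, 0, 0, 0.4], [255, 0, 0, 0, 0, 0, 0.5], [255, 0, 0, 0, 0, 0, 0.5]]])

```text
time_s: 11.58
position: [0.5039, 0.0862, 0.1379]
eef_rot: [0.0, 1.0, 0.021, -0.0]
force: [-1.7, -0.3, 3.6]
gripper_width: 0.156
grasp_force: 59.0
```

```bash
python3 - <<'E'
from h import *
import cv2
o=bot.get_obs();print(o["time_s"],o["position"],yaw(),o["force"],o["torque"])
a=np.mean([bot.grab_frame("scene").astype(float) for _ in range(4)],0)[150:240,265:385,::-1]
cv2.imwrite("pics/c.png",cv2.resize(a.astype(np.uint8),None,fx=6,fy=6,interpolation=cv2.INTER_CUBIC))
E
```

```text
11.575 [0.50385737 0.08621306 0.13786718] 0.041736226002671094 [-1.6705708  -0.29900797  3.59119231] [0.21248483 0.56316267 0.03969577]
```

View pics/c.png

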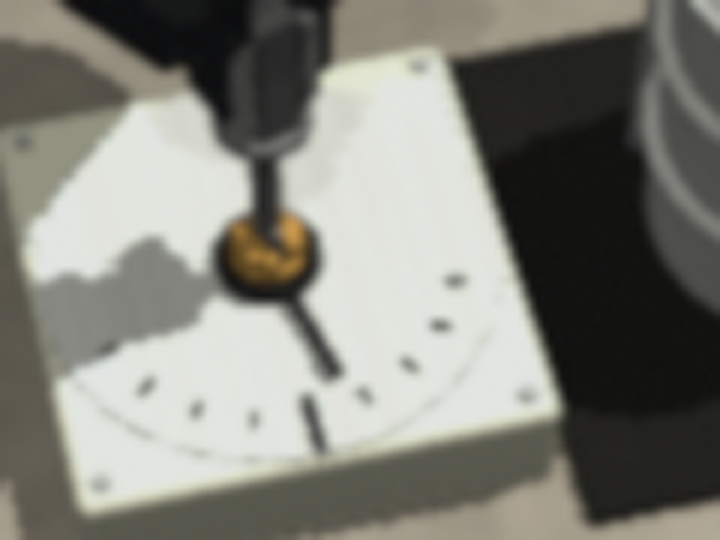

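The needle's tip is now at crop (333,378), and the long mark runs from (306,397) to (321,451). I'll compute the angle left to turn.

```bash
cat >> h.py <<'E'
def needle(tip,root,mi,mo,f,x0,y0,zn=.046,zm=.041):
    P=lambda p:(x0+p[0]/f,y0+p[1]/f); c=np.array([.5051,.0872]); g=lambda v:np.arctan2(v[1],v[0])
    t,r=ray("scene",*P(tip),zn),ray("scene",*P(root),zn); i,o=ray("scene",*P(mi),zm),ray("scene",*P(mo),zm)
    print("len",np.linalg.norm(t-c),np.linalg.norm(i-c),np.linalg.norm(o-c),"mark",g(o-c),g(i-c),g(o-i),"needle from centre",g(t-c),"from bar",g(t-r))
E
python3 -c "
from h import *
for z in (.042,.046,.05): needle((333,378),(296,305),(306,397),(321,451),6,265,150,z)"
```

```text
len 0.04775479256078366 0.05092309004188109 0.07083786487252802 mark -0.2874372131342876 -0.28646941822086114 -0.2899119054480565 needle from centre -0.08751376527236852 from bar -0.12341973572888572
len 0.05018294057393683 0.05092309004188109 0.07083786487252802 mark -0.2874372131342876 -0.28646941822086114 -0.2899119054480565 needle from centre -0.10910872172602641 from bar -0.12341973572888726
len 0.05263232572187361 0.05092309004188109 0.07083786487252802 mark -0.2874372131342876 -0.28646941822086114 -0.2899119054480565 needle from centre -0.12870216514616173 from bar -0.12341973572888644
```

Call:
drive_tool(plan=[[[255, 0, 0, 0, 0, 0, 0.08], [255, 0, 0, 0, 0, 0, 0.16], [255, 0, 0, 0, 0, 0, 0.16], [255, 0, 0, 0, 0, 0, 0.16]]])

```text
time_s: 12.28
position: [0.5039, 0.0862, 0.1379]
eef_rot: [0.0, 0.998, -0.06, -0.0]
force: [-1.1, -0.1, 3.2]
gripper_width: 0.158
grasp_force: 59.0
```

```bash
python3 - <<'E'
from h import *
import cv2
o=bot.get_obs();print(o["time_s"],o["position"],yaw(),o["force"],o["torque"])
a=np.mean([bot.grab_frame("scene").astype(float) for _ in range(6)],0)[175:235,285:365,::-1]
cv2.imwrite("pics/d.png",cv2.resize(a.astype(np.uint8),None,fx=10,fy=10,interpolation=cv2.INTER_CUBIC))
E
```

```text
12.275 [0.50389228 0.08617287 0.13789538] -0.11924236690527568 [-1.05903081 -0.14599906  3.15921145] [4.04249796e-02 5.56576559e-01 1.20268045e-04]
```

View pics/d.png

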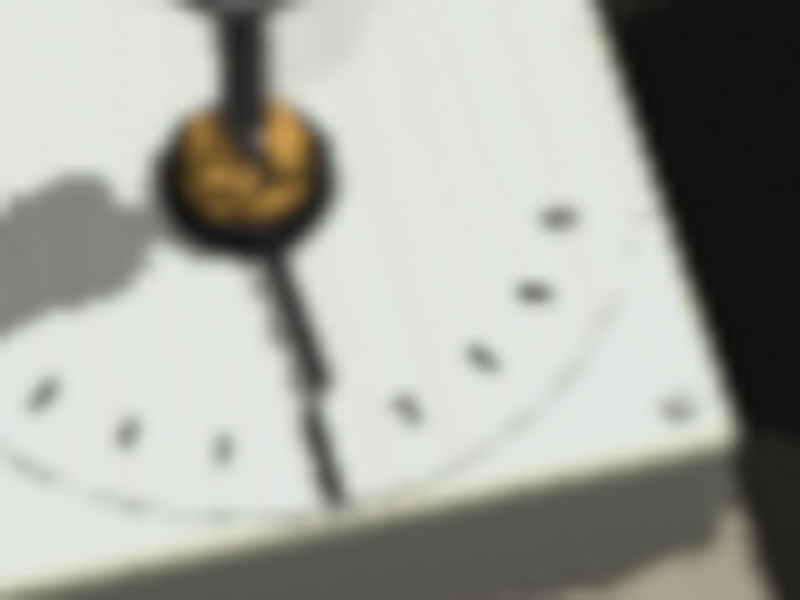

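```bash
python3 -c "
from h import *
for z in (.044,.046,.05): needle((318,387),(278,260),(309,402),(335,503),10,285,175,z)"
```

```text
len 0.048026574248936436 0.048831740607232034 0.07111362913544736 mark -0.28835889241006996 -0.28020088901251594 -0.3062341102330006 needle from centre -0.2396868004302049 from bar -0.2622536270221625
len 0.049305336012117076 0.048831740607232034 0.07111362913544736 mark -0.28835889241006996 -0.28020088901251594 -0.3062341102330006 needle from centre -0.24645097565564755 from bar -0.2622536270221617
len 0.05186912628507096 0.048831740607232034 0.07111362913544736 mark -0.28835889241006996 -0.28020088901251594 -0.3062341102330006 needle from centre -0.2589773552354503 from bar -0.2622536270221621
```

About 0.02 rad remains. I'll turn that, unload within the slot's play, and withdraw straight up.

Call:
drive_tool(plan=[[[255, 0, 0, 0, 0, 0, 0.02], [255, 0, 0, 0, 0, 0, 0.02], [255, 0, 0, 0, 0, 0, 0.02], [255, 0, 0, 0, 0, 0, -0.03], [255, 0, 0, 0, 0, 0, -0.05], [255, 0, 0, -0.3, 0, 0, -0.05], [255, 0, 0, -1, 0, 0, -0.05], [255, 0, 0, -3, 0, 0, -0.05], [255, 0, 0, -6.5, 0, 0, -0.05], [255, 0, 0, -6.5, 0, 0, -0.05], [255, 0, 0, -6.5, 0, 0, -0.05]]])

```text
time_s: 13.95
position: [0.5034, 0.0862, 0.2025]
eef_rot: [-0.0, 0.999, -0.036, -0.0]
force: [-0.2, -0.1, -0.5]
gripper_width: 0.161
grasp_force: 58.8
```

```bash
python3 - <<'E'
from h import *
import cv2
o=bot.get_obs();print(o["time_s"],o["position"],yaw(),o["gripper_width"],o["force"],plan(.4721,-.1822,.204,-.0506))
a=np.mean([bot.grab_frame("scene").astype(float) for _ in range(6)],0)[175:235,285:365,::-1]
cv2.imwrite("pics/e.png",cv2.resize(a.astype(np.uint8),None,fx=10,fy=10,interpolation=cv2.INTER_CUBIC))
E
```

```text
13.95 [0.50341288 0.08620786 0.20252207] -0.07134020734805335 0.16098355621529722 [-0.21430457 -0.0525052  -0.53741438] (array([-1.21, 27.  , -0.15]), array([-0.0003,  0.0007, -0.0207]))
```

View pics/e.png

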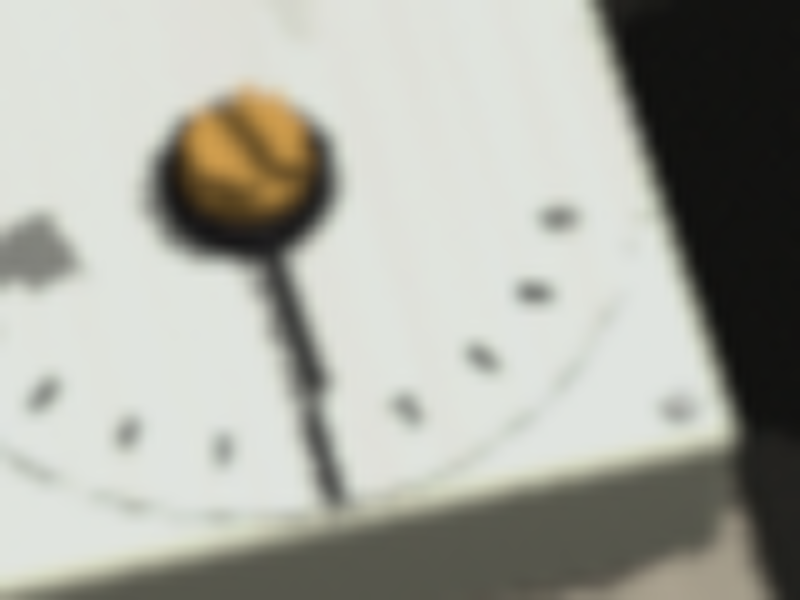

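The needle is now in line with the long mark: its bar runs (275,260)→(313,388) and the mark (309,402)→(335,503). The slot has also turned with it. Next I'll carry the tool to the stand and check the needle by code from the top camera.

Call:
drive_tool(plan=[[[255, -1.2, 27, -0.2, 0, 0, -0.02], [255, -1.2, 27, -0.2, 0, 0, -0.02], [255, -1.2, 27, -0.2, 0, 0, -0.02], [255, -1.2, 27, -0.2, 0, 0, -0.02], [255, -1.2, 27, -0.2, 0, 0, -0.02], [255, -1.2, 27, -0.2, 0, 0, -0.02], [255, -1.2, 27, -0.2, 0, 0, -0.02]]])

```text
time_s: 15.12
position: [0.4728, -0.1817, 0.2046]
eef_rot: [-0.0, 1.0, -0.025, -0.0]
force: [0.6, 1.0, -0.2]
gripper_width: 0.158
grasp_force: 58.9
```

```bash
python3 - <<'E'
from h import *
import cv2
o=bot.get_obs();print(o["time_s"],o["position"],yaw(),o["force"],plan(.4721,-.1822,.097,-.0506))
a=np.mean([bot.grab_frame("top").astype(float) for _ in range(6)],0); np.save("top.npy",a); g=a.mean(2)
# darkness-weighted points binned by radius about the axis, within 0.3 rad of the mark
c=np.array([.5016,.0851]); m={}
v,u=np.mgrid[250:300,270:315]
for name,z,r0,r1 in(("needle",.046,.022,.047),("mark",.041,.054,.070)):
    p=np.array([ray("top",x,y,z) for x,y in zip(u.ravel(),v.ravel())])-c
    r=np.hypot(*p.T); th=np.arctan2(p[:,1],p[:,0])+.28; w=np.clip(130-g[v,u].ravel(),0,None)*(r>r0)*(r<r1)*(abs(th)<.15)
    print(name,"yaw",(w*th).sum()/w.sum()-.28,w.sum(),g[v,u].max())
E
```

```text
15.125 [ 0.47281281 -0.18172834  0.20462531] -0.05049895060732844 [ 0.62194517  0.9518727  -0.19138829] (array([-0.06,  0.05, 10.76]), array([-0.0002,  0.0004,  0.0001]))
needle yaw -0.21933686866291935 2081.5 167.16666666666666Traceback (most recent call last):
  File "<stdin>", line 9, in <module>
  File "h.py", line 6, in ray
    m=bot.camera_model(n); d=quat(m["rotation"]).apply(np.linalg.solve(m["camera_matrix"],[u,v,1])); o=m["origin"]
ValueError: time passes only in moves, steps and waits
```

```bash
python3 - <<'E'
import re
s=open("h.py").read().replace('m=bot.camera_model(n);','m=cam(n);').replace('def ray','from functools import lru_cache\n@lru_cache\ndef cam(n): return bot.camera_model(n)\ndef ray')
open("h.py","w").write(s)
E
python3 - <<'E'
from h import *
import cv2
a=np.load("top.npy"); g=a.mean(2)
v,u=np.mgrid[280:308,272:300]; w=np.clip(a[v,u,0]-a[v,u,2]-25,0,40); uc,vc=(w*u).sum()/w.sum(),(w*v).sum()/w.sum(); c=ray("top",uc,vc,.058); print("screw",uc,vc,c)
v,u=np.mgrid[255:300,270:315]
for name,z,r0,r1 in(("needle",.044,.022,.047),("needle",.048,.022,.047),("mark",.041,.054,.070)):
    p=np.array([ray("top",x,y,z) for x,y in zip(u.ravel(),v.ravel())])-c
    r=np.hypot(*p.T); th=np.arctan2(p[:,1],p[:,0])+.28; w=np.clip(130-g[v,u].ravel(),0,None)*(r>r0)*(r<r1)*(abs(th)<.2)
    mu=(w[:,None]*p).sum(0)/w.sum(); C=np.cov(p.T,aweights=w); d=np.linalg.eigh(C)[1][:,1]; d*=np.sign(d[0])
    print(name,"yaw from centre",(w*th).sum()/w.sum()-.28,"line",np.arctan2(d[1],d[0]),mu)
b=a[250:305,270:325,::-1]
cv2.imwrite("pics/f.png",cv2.resize(b.astype(np.uint8),None,fx=8,fy=8,interpolation=cv2.INTER_CUBIC))
E
```

```text
screw 285.23691757481697 293.09386281588445 [0.50287865 0.08706978]
needle yaw from centre -0.27678494808407283 line -0.23191184263625197 [ 0.03307142 -0.00932649]
needle yaw from centre -0.2832854180989562 line -0.23191184263625175 [ 0.03278864 -0.00946696]
mark yaw from centre -0.29109201333494283 line -0.292955036366805 [ 0.05934033 -0.01777908]
```

```bash
python3 - <<'E'
from h import *
import cv2
np.set_printoptions(precision=2,suppress=True,linewidth=150)
S=np.mean([bot.grab_frame("scene").astype(float) for _ in range(6)],0)
def proj(n,X):
    m=cam(n); q=(quat(m["rotation"]).inv().apply(X-m["origin"]))@m["camera_matrix"].T; return (q[:,:2]/q[:,2:]).astype(np.float32)
ps=-.285; e=np.array([np.cos(ps),np.sin(ps)]); f=np.array([-e[1],e[0]]); t=np.arange(-.010,.0101,.00025)
for n,a,c in(("top",np.load("top.npy"),(.5023,.086)),("scene",S,(.5051,.0872))):
    g=a.mean(2).astype(np.float32)
    for name,z,rs in(("needle",.046,np.arange(.020,.046,.003)),("mark",.041,np.arange(.055,.070,.003))):
        out=[];dk=[]
        for r in rs:
            X=np.c_[np.array(c)+r*e+t[:,None]*f,np.full(len(t),z)]; q=proj(n,X)
            h=cv2.remap(g,q[:,:1],q[:,1:],cv2.INTER_CUBIC)[:,0]; w=np.clip((h.min()+.5*(np.median(h)-h.min()))-h,0,None); out.append(1e3*(w*t).sum()/w.sum()); dk.append(h.min())
        k=np.polyfit(rs*1e3,out,1); print(n,name,rs*1e3,np.array(out),"slope %.3f icept %.2f"%tuple(k),np.array(dk))
E
```

```text
top needle [20. 23. 26. 29. 32. 35. 38. 41. 44.] [0.99 1.01 1.2  1.26 1.25 1.62 1.82 1.76 2.05] slope 0.045 icept -0.00 [55.55 55.78 54.61 56.98 56.75 56.62 55.17 58.21 50.67]
top mark [55. 58. 61. 64. 67. 70.] [1.05 0.81 0.85 0.74 0.81 0.99] slope -0.004 icept 1.11 [75.56 67.67 71.06 66.31 61.1  82.98]
scene needle [20. 23. 26. 29. 32. 35. 38. 41. 44.] [-0.54 -0.6  -0.47 -0.23 -0.27 -0.17  0.14  0.33  0.28] slope 0.041 icept -1.47 [64.1  67.21 65.9  67.08 63.95 67.83 67.7  68.02 64.39]
scene mark [55. 58. 61. 64. 67. 70.] [-0.82 -0.76 -0.67 -0.8  -0.7  -0.58] slope 0.012 icept -1.48 [ 82.98  85.6   91.5   83.68  89.33 119.97]
```

Both cameras agree that the needle is still about 0.03 rad short. There is time enough to go back and finish it properly.

```bash
python3 - <<'E'
from h import *
print(plan(.5038,.0862,.2046,-.0506))
E
```

```text
(array([  1.73, -26.95,   0.03]), array([ 0.    , -0.0001,  0.    ]))
```

Call:
drive_tool(plan=[[[255, 1.73, -26.95, 0, 0, 0, 0], [255, 1.73, -26.95, 0, 0, 0, 0], [255, 1.73, -26.95, 0, 0, 0, 0], [255, 1.73, -26.95, 0, 0, 0, 0], [255, 1.73, -26.95, 0, 0, 0, 0], [255, 1.73, -26.95, 0, 0, 0, 0], [255, 1.73, -26.95, 2, 0, 0, 0], [255, 1.73, -26.95, 4, 0, 0, 0], [255, 1.73, -26.95, 5, 0, 0, 0], [255, 1.73, -26.95, 5, 0, 0, 0]]])

```text
time_s: 16.98
position: [0.5035, 0.085, 0.1544]
eef_rot: [0.0, 1.0, -0.026, -0.001]
force: [-0.1, -0.1, 0.7]
gripper_width: 0.157
grasp_force: 59.0
```

```bash
python3 - <<'E'
from h import *
print(bot.get_obs()["force"],plan(.5038,.0862,.142,-.0506))
E
```

```text
[-0.0538938  -0.12511973  0.65983061] (array([ 0.03, -0.13,  1.24]), array([ 0.0009,  0.0013, -0.0015]))
```

Call:
drive_tool(plan=[[[255, 0.03, -0.1, 0, 0, 0, 0], [255, 0.03, -0.1, 0.5, 0, 0, 0], [255, 0.03, -0.1, 0.9, 0, 0, 0], [255, 0.03, -0.1, 1.0, 0, 0, 0], [255, 0.03, -0.1, 1.1, 0, 0, 0], [255, 0.03, -0.1, 1.2, 0, 0, 0], [255, 0.03, -0.1, 1.2, 0, 0, 0]]])

```text
time_s: 17.85
position: [0.5041, 0.087, 0.1428]
eef_rot: [0.0, 1.0, -0.025, 0.0]
force: [0.5, -1.0, -0.7]
gripper_width: 0.154
grasp_force: 58.8
```

Call:
drive_tool(plan=[[[255, 0, 0.06, 0.1, 0, 0, 0], [255, 0, 0.06, 0.2, 0, 0, 0], [255, 0, 0.06, 0.3, 0, 0, 0], [255, 0, 0.06, 0.4, 0, 0, 0], [255, 0, 0.06, 0.46, 0, 0, 0], [255, 0, 0.06, 0.46, 0, 0, 0]]])

```text
time_s: 18.6
position: [0.5042, 0.0865, 0.1384]
eef_rot: [-0.0, 1.0, -0.025, 0.0]
force: [-1.7, 0.5, 0.7]
gripper_width: 0.155
grasp_force: 59.1
```

```bash
python3 - <<'E'
from h import *
print(bot.get_obs()["force"],yaw(),plan(.5038,.0862,.138,-.173))
E
```

```text
[-1.69580314  0.51415013  0.74451995] -0.05069709155157516 (array([-0.04,  0.03,  0.04]), array([-1.000e-04, -2.000e-04,  1.223e-01]))
```

Call:
drive_tool(plan=[[[255, 0, 0.03, 0.04, 0, 0, 0.06], [255, 0, 0.03, 0.04, 0, 0, 0.12], [255, 0, 0.03, 0.04, 0, 0, 0.12], [255, 0, 0.03, 0.04, 0, 0, 0.12]]])

```text
time_s: 19.1
position: [0.5043, 0.0862, 0.1381]
eef_rot: [-0.0, 0.996, -0.085, 0.0]
force: [0.0, -0.3, 2.5]
gripper_width: 0.155
grasp_force: 59.1
```

```bash
cat > chk.py <<'E'
from h import *
import cv2
np.set_printoptions(precision=2,suppress=True,linewidth=150)
def proj(n,X):
    m=cam(n); q=(quat(m["rotation"]).inv().apply(X-m["origin"]))@m["camera_matrix"].T; return (q[:,:2]/q[:,2:]).astype(np.float32)
ps=-.285; e=np.array([np.cos(ps),np.sin(ps)]); f=np.array([-e[1],e[0]]); t=np.arange(-.010,.0101,.00025)
o=bot.get_obs(); print(o["time_s"],o["position"],yaw(),o["force"])
for n,c in(("top",(.5023,.086)),("scene",(.5051,.0872))):
    g=np.mean([bot.grab_frame(n).astype(float) for _ in range(6)],0).mean(2).astype(np.float32)
    for name,z,rs in(("needle",.046,np.arange(.020,.046,.003)),("mark",.041,np.arange(.055,.070,.003))):
        out=[];dk=[]
        for r in rs:
            X=np.c_[np.array(c)+r*e+t[:,None]*f,np.full(len(t),z)]; q=proj(n,X)
            h=cv2.remap(g,q[:,:1],q[:,1:],cv2.INTER_CUBIC)[:,0]; w=np.clip((h.min()+.5*(np.median(h)-h.min()))-h,0,None); out.append(1e3*(w*t).sum()/w.sum()); dk.append(h.min())
        k=np.polyfit(rs*1e3,out,1); print(n,name,np.array(out),"slope %.3f icept %.2f"%tuple(k))
E
python3 chk.py
```

```text
19.1 [0.5  0.09 0.14] -0.16977789951867026 [ 0.01 -0.29  2.49]
top needle [-7.56 -6.39 -6.94 -8.79 -9.68 -7.51 -7.11 -8.13 -8.03] slope -0.034 icept -6.69
top mark [-1.01  2.38  5.9   7.4   8.7   2.39] slope 0.357 icept -17.99
scene needle [-1.55 -1.5  -1.44 -1.53 -1.28 -1.4  -1.47 -1.37 -1.43] slope 0.005 icept -1.60
scene mark [-0.82 -0.77 -0.67 -0.79 -0.7  -0.57] slope 0.012 icept -1.50
```

The needle is now within 0.01 rad of the long mark in the scene camera. I'll unload, withdraw and return to the stand.

Call:
drive_tool(plan=[[[255, 0, 0, 0, 0, 0, -0.04], [255, 0, 0, 0, 0, 0, -0.08], [255, 0, 0, -0.3, 0, 0, -0.08], [255, 0, 0, -1, 0, 0, -0.08], [255, 0, 0, -3, 0, 0, -0.08], [255, 0, 0, -6.6, 0, 0, -0.08], [255, 0, 0, -6.6, 0, 0, -0.08], [255, 0, 0, -6.6, 0, 0, -0.08]]])

```text
time_s: 20.7
position: [0.5035, 0.086, 0.2035]
eef_rot: [-0.0, 0.999, -0.046, -0.001]
force: [0.6, 0.5, -1.4]
gripper_width: 0.154
grasp_force: 58.9
```

```bash
python3 - <<'E'
from h import *
print(plan(.472,-.182,.2046,-.0506))
E
```

```text
(array([-0.69, 26.98, -0.11]), array([-0.0001,  0.001 , -0.0408]))
```

Call:
drive_tool(plan=[[[255, -0.7, 26.98, -0.1, 0, 0, -0.04], [255, -0.7, 26.98, -0.1, 0, 0, -0.04], [255, -0.7, 26.98, -0.1, 0, 0, -0.04], [255, -0.7, 26.98, -0.1, 0, 0, -0.04], [255, -0.7, 26.98, -0.1, 0, 0, -0.04], [255, -0.7, 26.98, -0.1, 0, 0, -0.04], [255, -0.7, 26.98, -0.1, 0, 0, -0.04], [255, -0.7, 26.98, -0.1, 0, 0, -0.04]]])

```text
time_s: 21.7
position: [0.4727, -0.1809, 0.2046]
eef_rot: [-0.0, 1.0, -0.025, -0.0]
force: [0.9, -0.5, -0.5]
gripper_width: 0.157
grasp_force: 59.0
```

```bash
python3 chk.py; python3 -c "
from h import *
print(plan(.472,-.182,.0975,-.0506))"
```

```text
21.7 [ 0.47 -0.18  0.2 ] -0.04925397705951022 [ 0.95 -0.51 -0.49]
top needle [0.06 0.25 0.37 0.28 0.4  0.37 0.5  0.57 0.34] slope 0.014 icept -0.09
top mark [0.99 0.81 0.86 0.74 0.81 0.96] slope -0.003 icept 1.04
scene needle [-1.55 -1.49 -1.44 -1.53 -1.27 -1.4  -1.47 -1.36 -1.43] slope 0.005 icept -1.60
scene mark [-0.82 -0.76 -0.67 -0.79 -0.7  -0.57] slope 0.012 icept -1.49
(array([-6.000e-02,  1.000e-02,  1.074e+01]), array([ 0.    ,  0.    , -0.0002]))
```

Both cameras show the needle aligned with the mark to within about 0.01 rad. I'll lower the tool into the stand.

Call:
drive_tool(plan=[[[255, -0.06, 0.03, 0, 0, 0, 0], [255, -0.06, 0.03, 2, 0, 0, 0], [255, -0.06, 0.03, 5, 0, 0, 0], [255, -0.06, 0.03, 8, 0, 0, 0], [255, -0.06, 0.03, 10, 0, 0, 0], [255, -0.06, 0.03, 10.5, 0, 0, 0], [255, -0.06, 0.03, 10.6, 0, 0, 0], [255, -0.06, 0.03, 10.6, 0, 0, 0]]])

```text
time_s: 23.3
position: [0.4727, -0.1822, 0.0998]
eef_rot: [0.0, 1.0, -0.025, 0.001]
force: [-0.0, -0.4, -0.8]
gripper_width: 0.157
grasp_force: 59.0
```

Call:
drive_tool(plan=[[[255, 0, 0, 0.1, 0, 0, 0], [255, 0, 0, 0.1, 0, 0, 0], [255, 0, 0, 0.1, 0, 0, 0]]])

```text
time_s: 23.68
position: [0.4721, -0.1822, 0.0981]
eef_rot: [0.0, 1.0, -0.025, 0.0]
force: [0.1, -0.3, -0.7]
gripper_width: 0.156
grasp_force: 59.0
```

Call:
drive_tool(plan=[[[255, 0, 0, 0.1, 0, 0, 0], [255, 0, 0, 0.16, 0, 0, 0], [255, 0, 0, 0.16, 0, 0, 0], [255, 0, 0, 0.16, 0, 0, 0]]])

```text
time_s: 24.18
position: [0.472, -0.1822, 0.0962]
eef_rot: [0.0, 1.0, -0.025, -0.0]
force: [0.1, -0.2, -0.6]
gripper_width: 0.157
grasp_force: 59.0
```

Call:
drive_tool(plan=[[[255, 0, 0, 0.05, 0, 0, 0], [255, 0, 0, 0.05, 0, 0, 0], [255, 0, 0, 0.05, 0, 0, 0]]])

```text
time_s: 24.55
position: [0.4721, -0.1822, 0.096]
eef_rot: [0.0, 1.0, -0.025, 0.0]
force: [-1.1, 0.4, 3.0]
gripper_width: 0.151
grasp_force: 59.3
```

The flange has reached the block. I'll open the gripper slowly and retreat upwards.

Call:
drive_tool(plan=[[[190, 0, 0, 0, 0, 0, 0], [150, 0, 0, 0, 0, 0, 0], [100, 0, 0, 0, 0, 0, 0], [60, 0, 0, 0, 0, 0, 0], [60, 0, 0, 0, 0, 0, 0], [60, 0, 0, -2, 0, 0, 0], [60, 0, 0, -6, 0, 0, 0], [60, 0, 0, -12, 0, 0, 0], [60, 0, 0, -14, 0, 0, 0], [60, 0, 10, -14, 0, 0, 0], [60, 0, 14, -14, 0, 0, 0], [60, 0, 14, -14, 0, 0, 0]]])

```text
time_s: 26.05
position: [0.4643, -0.3246, 0.2353]
eef_rot: [-0.0, 1.0, -0.027, -0.0]
force: [-0.9, 0.4, -0.2]
gripper_width: 0.762
grasp_force: 0.0
```

```bash
python3 chk.py; python3 - <<'E'
from h import *
import cv2
cv2.imwrite("pics/z.png",np.hstack([cv2.resize(bot.grab_frame(n)[y:y+h,x:x+w,::-1],(400,400),interpolation=cv2.INTER_CUBIC) for n,x,y,w,h in(("top",225,240,250,250),("scene",120,130,270,270))]))
E
```

```text
26.05 [ 0.46 -0.32  0.24] -0.05444817478802508 [-0.95  0.36 -0.18]
top needle [0.03 0.21 0.35 0.27 0.35 0.36 0.47 0.54 0.4 ] slope 0.015 icept -0.16
top mark [1.   0.81 0.87 0.78 0.82 1.01] slope -0.000 icept 0.90
scene needle [-1.55 -1.49 -1.44 -1.52 -1.28 -1.4  -1.48 -1.37 -1.43] slope 0.005 icept -1.59
scene mark [-0.82 -0.76 -0.67 -0.79 -0.7  -0.58] slope 0.012 icept -1.47
```

View pics/z.png

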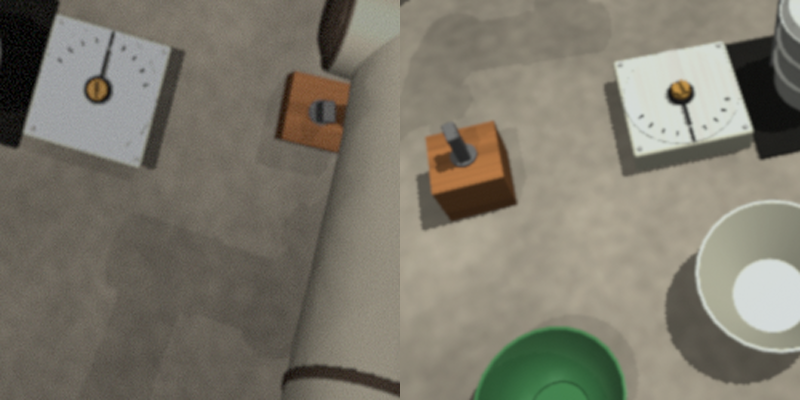

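The tool stands upright in its stand, at (460,150) in the scene half. The needle lines up with the long mark, at (105,60) in the top half. The bowl, the colander and the visible edge of the tin look unmoved.

```bash
python3 -c "
from cell import bot
print(bot.hand_in())"
```

```text
the job is handed in; nothing more can be done
None
```

The job is handed in at about 26 s: the needle is within about 0.01 rad of the long mark, the tool is back upright on its flange in the stand, the highest pressing force I read on the screw was 3.6 N, and the bowl, colander and tin were left where they were.

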